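# Roll a bearing up the gutter and shut the keeper

### The arm

A 6-joint arm with a two-finger parallel gripper is mounted at the origin on the work surface. World frame = base frame: x ahead of the robot, y to its left, z up, the work surface at z = 0. Lengths are in m, angles in rad, forces in N, time in s.
With the tool pointing down it reaches from about 0.425 to 0.95 m from the base axis. Payload 3.5 kg.
Tool frame: the origin (TCP) lies midway between the tips of the shut fingers; the grasp point (between the pads) lies 19 mm behind it (env.grip_point_offset is the y of the grasp point in the tool frame, in m); y points along the fingers, z is the direction in which the jaws open and shut, and the axes are right-handed (so a half turn about y gives the same grasp; the last joint's range is limited). The gripper opens to 85 mm and grips with 20 to 120 N. Pads are 22 mm wide; open, the fingers measure 114 mm over their backs; the gripper's body (76 mm by 85 mm) begins 54 mm behind the grasp point. The pads swing forward as they close: fully open they stand 13 mm farther back than shut.
Start: joints at [-1.419, 0.286, 1.577, -0, 1.279, -0.15], TCP at [0.201, -0.644, 0.231] pointing down, gripper open.
Joint ranges: [-2.77, 2.77], [-0.9, 2.22], [0.21, 2.48], [-1.53, 4.67], [0.24, 2.81], [-2.84, 2.84]. Speed limits (rad/s): [2.79, 2.79, 3.14, 3.14, 3.14, 3.14].

### API

Orientations are given as a 3x3 rotation matrix whose columns are the frame's x, y, z axes.
In Python, from rig import env gives the robot as it stands.
- The arm moves only by the tool move_arm, never from a script. Its argument "deltas" is a list of rows, each an object with "fingers": the opening, from 0 (shut) to 1 (fully open); "delta_pos": the shift along the tool's x, y, z in mm, a list of three; "rot": the turn, a rotation vector about the tool's x, y, z in rad, a list of three. In form: [{"fingers": fingers, "delta_pos": [x, y, z], "rot": [ax, ay, az]}, ...]. A call has exactly 5 rows; each row is the pose to reach, as a shift and turn from the pose measured when the call began, along the tool's axes at that moment; what a row does not reach only later rows make up. A row lasts 1/8 s, in which the tool goes at most 62.5 mm and 10.7 degrees, less where a joint would pass 70% of its speed; a pose out of reach is approached as far as the arm can. A call with a gripper value outside its range is refused whole. The fingers move at their own pace and stop on an object; "grip_force" is the grip in N (left out, the last holds). Time passes only in rows, so rows that repeat a pose let the fingers close, or fill a call up. It gives the time, the measured TCP pose, the force and the opening at its end, in the units of the state.
- env.sense(): the state, without advancing time (a new reading comes with each control period).
- env.snapshot(name): name is "side" or "top"; returns a dict with "frame" (384x512x3 uint8, blue, green, red), "depth" (384x512 float32, m along the optical axis (not along the pixel's ray), 0 where there is no reading), "fx", "fy", "cx", "cy" (pixels), "k1" (the pictures are not rectified: a ray, as slopes to the right and down, at radius r is drawn at 1 + k1 r^2 times it, then the intrinsics apply), "world_to_cam" (4x4, takes a point from world to camera coordinates). Camera axes: x right, y down, z forward; pixel columns grow to the right and rows downward; lengths in m; the calibration is good to about 2 mm. A picture is of the moment at which its call begins.
- env.sign_off(): hands the job in, once; it reports no verdict.
The state is a dict: "time_s": time; "qpos": joint angles; "joint_velocities": joint speeds; "effort": joint torques, N m; "tool_pos": TCP position; "tcp_rot": TCP orientation; "force": force on the tool from outside, world axes, zero at the start; "torque": the same for the moment, N m; "finger_gap": finger opening in m.
Only numpy, scipy, OpenCV 4.12 (cv2) and the standard library are available. Lean on these libraries where they do the work, as an engineer would, in place of code of your own. Each camera call takes 0.05 s, during which the arm holds its last target. There are 200 camera calls.

### The job

Push the big steel bearing up the sloped aluminium gutter with the fingertips until it drops over the ridge into the black seat against the red end stop, where it cannot roll back; do not pick it up or lift it out of the gutter. Then push the yellow keeper bar by its tab all the way round until it lies square across the gutter behind the bearing. Leave the other things on the bench where they are.

Things in the scene. Friction and masses are not known exactly. Their poses are not given: they have to be found in the camera images.
- bearing: Sealed steel ball bearing on its rim in the gutter: diameter 56 mm, 28 mm wide, 0.2 to 0.4 kg, black faces, oily and slippery (friction about 0.3). Origin at its centre; its y axis is its axle (x and z turn as it rolls). It starts resting on the lip at the low end, centre at (-132, 0, 51) mm in the gutter frame. Left on the slope it rolls back.
- gutter: Fixed blue base plate 340 x 70 x 8 mm carrying an aluminium gutter that rises by 8 degrees. Origin on the bench under the plate's middle; x points uphill (level), y left looking uphill, z up. In this frame (mm) the channel floor runs from x -150, z 20 up to the ridge at x 88, z 53; then the black seat to the red stop (face x 136, top z 83). Robot's side of it: +y.
- ramp: The sloped channel, part of the gutter. Origin mid-floor at the inner face of the low lip; x up the slope, z square to the floor. 240 mm from lip to ridge, 32 mm wide inside; walls 4 mm thick, 14 mm above the floor. The lip is 10 mm above the floor, 6 mm thick: a fingertip can stand above it behind the bearing. A rolling bearing's centre is 28 mm above the floor.
- seat (a point): Centre of the bearing when fully home in the seat, touching the red stop; at (108, 0, 75) mm in the gutter frame. The black seat's floor is 5 mm below the ridge, 48 mm long, and leans 4 degrees down to the stop; its walls are 18 mm high. The bearing has about 2 mm of play there.
- keeper (a joint): Angle of the yellow keeper bar, rad. 2.0 (end stop) = shut, square across the gutter, its tab past the right wall, 6 mm clear of the seated bearing. Lower = open: at 0.43 it points straight downhill beside the gutter, at 0 a further 25 degrees outwards. Shuts anticlockwise seen from above; starts at 0 to 0.5; light friction (0.03 N m) holds it where left.
- keeper_hinge (a point): Point on the keeper's upright hinge axis at the middle of the bar's height, left of the gutter; at (70, 34, 75) mm in the gutter frame. The bar is 7 mm thick and 14 mm high; its underside is 15 mm above the ridge.
- keeper_tab (a point): Centre of the flat yellow tab at the bar's free end, 72 mm from the hinge axis, 13 mm above the bar's middle: 24 mm along the bar, 7 mm thick, 40 mm high (7 mm below to 33 mm above the bar's middle). Axes: x from the hinge along the bar, y the way the bar moves as it shuts (push on the -y face), z up.
- impeller: Bystander: cast aluminium fan wheel lying flat, 110 mm across, 24 mm high at the hub, beyond the gutter. Origin under its centre.
- spare_ring: Bystander: steel ring lying flat, 60 mm across, 14 mm high, on the robot's side of the gutter near its low end. Origin under its centre.
- socket: Bystander: chrome socket standing up, 28 mm across, 42 mm high. Origin under its centre.
- screwdriver: Bystander: screwdriver with an orange handle lying on the bench. Origin at its middle, underneath.
- pad: Bystander: black sanding pad lying flat, 124 mm across, 10 mm high. Origin under its centre.
- can: Bystander: blue can, 52 mm across, 130 mm high. Origin under its centre.
- screw_cup: Bystander: shallow steel bowl, 76 mm across, 40 mm high. Origin under its centre.
Things that resemble listed ones, but are neither listed nor needed, are in the scene too. Leave any green look-alike of the bearing alone.

How it is judged:
On the way, in this order (a step that is already met when the one before it is completed fails the run):
1. the bearing lies in the seat against the red stop, with the keeper still open (distance between bearing and seat below 0.005 m and value of joint keeper below 1.2 rad), for 0.2 s.
2. the keeper is swung square across the gutter behind the seated bearing (distance between bearing and seat below 0.005 m and value of joint keeper above 1.87 rad), for 0.2 s.
At the end, for the whole second after the job is handed in: The bearing is at rest in the seat, its centre within 5 mm of the seat point, and the keeper stands at 1.87 rad or more (within about 7 degrees of square across) (all of step 2 and linear speed of bearing below 0.02 m/s); the robot touches nothing.
It fails at once if the bearing is lifted: its centre rises more than 40 mm above the plane of the gutter floor (12 mm more than when rolling) (z of bearing in the frame of ramp above 0.04 m).
It fails at once if a bystander is moved more than 30 mm (distance of any of impeller, spare_ring, socket, screwdriver, pad, can, screw_cup from where it was at the start of the episode above 0.03 m).
It also fails if it takes over 54 s, if anything falls off the work surface, if the arm or the gripper's body presses on something with over 40 N, if the wrist force passes 120 N, or if a joint passes its speed limit or range.

## Working session

There is one attempt and no reset: what is moved stays moved. The work goes in short steps, Python scripts to look and compute and a tool call to move; the robot and the scene stay as the last step left them, time stands still between calls to the robot, and variables do not carry over. Pictures are saved under pics/ and viewed, about 8 in all and at most 12, crops included, and the job is handed in when it is done.

Besides the shell and the picture viewer there is one more tool, called after "Call:" as a command line: name --argument value ..., lists and objects as JSON in quotes. move_arm: Moves the arm, as the interface text tells. Its arguments: {"type":"object","properties":{"deltas":{"type":"array","items":{"type":"object","properties":{"fingers":{"type":"number"},"delta_pos":{"type":"array","items":{"type":"number"}},"rot":{"type":"array","items":{"type":"number"}}}}},"grip_force":{"type":"number"}},"required":["deltas"]}

```bash
ls; mkdir -p pics
cat > h.py <<'E'
import numpy as np, cv2, pickle
from rig import env
def snap(n,tag):
    s=env.snapshot(n); pickle.dump(s,open(f'pics/{tag}.pkl','wb')); cv2.imwrite(f'pics/{tag}.png',s['frame']); return s
def load(tag): return pickle.load(open(f'pics/{tag}.pkl','rb'))
def rays(s,uv):
    uv=np.float64(uv).reshape(-1,2); d=(uv-[s['cx'],s['cy']])/[s['fx'],s['fy']]
    p=d.copy()
    for _ in range(20): p=d/(1+s['k1']*(p**2).sum(1,keepdims=True))
    return np.c_[p,np.ones(len(p))]
def cam(s): 
    T=np.linalg.inv(s['world_to_cam']); return T[:3,:3],T[:3,3]
def plane(s,uv,z):
    R,o=cam(s); d=rays(s,uv)@R.T; return o+d*((z-o[2])/d[:,2])[:,None]
def deep(s,uv):
    R,o=cam(s); uv=np.int32(uv).reshape(-1,2); z=s['depth'][uv[:,1],uv[:,0]]
    return o+(rays(s,uv)*z[:,None])@R.T
def proj(s,P):
    P=np.atleast_2d(P); W=s['world_to_cam']; c=P@W[:3,:3].T+W[:3,3]; p=c[:,:2]/c[:,2:]
    p=p*(1+s['k1']*(p**2).sum(1,keepdims=True)); return p*[s['fx'],s['fy']]+[s['cx'],s['cy']]
E
python3 - <<'E'
from h import *
for n in('top','side'):
    s=snap(n,n+'0'); print(n,cam(s)[1],s['fx'],s['k1'],(s['depth']>0).mean())
st=env.sense(); print({k:np.round(v,3).tolist() for k,v in st.items()}, env.grip_point_offset)
E
```

```text
pics
top [0.47282197 0.00838935 1.11799161] 392.54433703736794 -0.07357741414752973 0.995880126953125
side [ 0.25546381 -0.97304403  0.91092074] 406.49525747300373 -0.016134041334509543 0.9960072835286459
{'time_s': 0.1, 'qpos': [-1.419, 0.287, 1.578, 0.0, 1.279, -0.15], 'joint_velocities': [-0.001, -0.001, -0.002, -0.001, 0.0, -0.0], 'effort': [0.001, -40.73, -29.37, -0.0, 0.003, -0.0], 'tool_pos': [0.201, -0.644, 0.23], 'tcp_rot': [[-0.955, -0.0, 0.297], [-0.297, 0.002, -0.955], [-0.0, -1.0, -0.002]], 'force': [0.269, 0.937, -0.098], 'torque': [0.059, 0.011, 0.062], 'finger_gap': 0.085} -0.0187
```

View pics/top0.png

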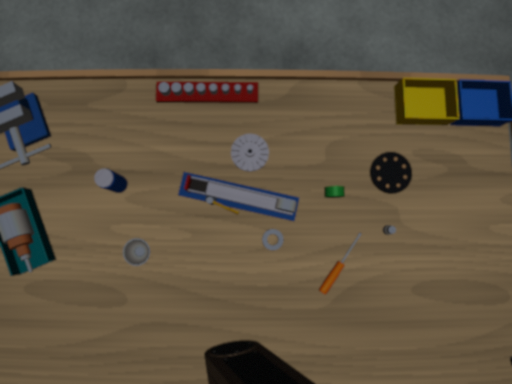

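View pics/side0.png

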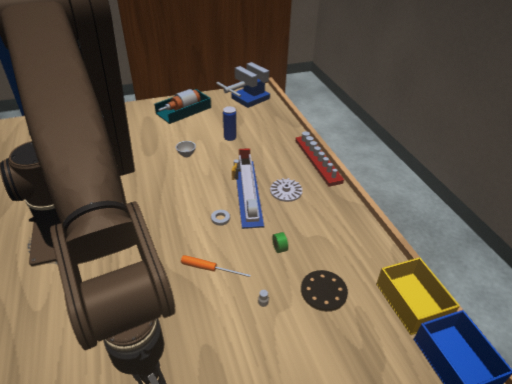

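The top view shows the gutter from its low end (~298,207) to the red stop (~187,183), so uphill runs to image left. The keeper is a yellow strip on the robot's side (~225,206). The green look-alike is at (334,191).

Run:
```python
from h import *
s=load('top0'); t=load('side0')
def blue(f,box):
    h=cv2.cvtColor(f,cv2.COLOR_BGR2HSV); m=cv2.inRange(h,(105,120,40),(130,255,255)); k=np.zeros_like(m); x0,y0,x1,y1=box; k[y0:y1,x0:x1]=m[y0:y1,x0:x1]; return k
for n,S,box in(('top',s,(165,160,310,230)),('side',t,(225,150,275,240))):
    m=blue(S['frame'],box); c=np.vstack(cv2.findContours(m,cv2.RETR_EXTERNAL,cv2.CHAIN_APPROX_NONE)[0])[:,0]
    P=plane(S,c,0.008)[:,:2]
    r=cv2.minAreaRect(np.float32(P*1000)); b=cv2.boxPoints(r); print(n,r,b.round(1).tolist())
a=cv2.resize(s['frame'][160:230,170:310],None,fx=5,fy=5,interpolation=cv2.INTER_CUBIC)
b=cv2.resize(t['frame'][140:235,205:305],None,fx=4,fy=4,interpolation=cv2.INTER_CUBIC)
b=cv2.resize(b,(400,350*400//400)) if 0 else b
o=np.zeros((730,700,3),np.uint8); o[:350]=a; o[350:730,:400]=b; o=cv2.convertScaleAbs(o,alpha=1.4); cv2.imwrite('pics/c0.png',cv2.resize(o,(575,600)))
```

```text
top ((583.487060546875, 26.291015625), (333.42950439453125, 64.85272979736328), 77.47063446044922) [[515.7000122070312, -129.39999389648438], [579.0, -143.5], [651.2999877929688, 182.0], [588.0, 196.10000610351562]]
side ((578.21728515625, 2.82611083984375), (293.52294921875, 64.6658706665039), 77.41136932373047) [[514.7000122070312, -133.39999389648438], [577.7999877929688, -147.5], [641.7999877929688, 139.0], [578.5999755859375, 153.10000610351562]]
```

View pics/c0.png

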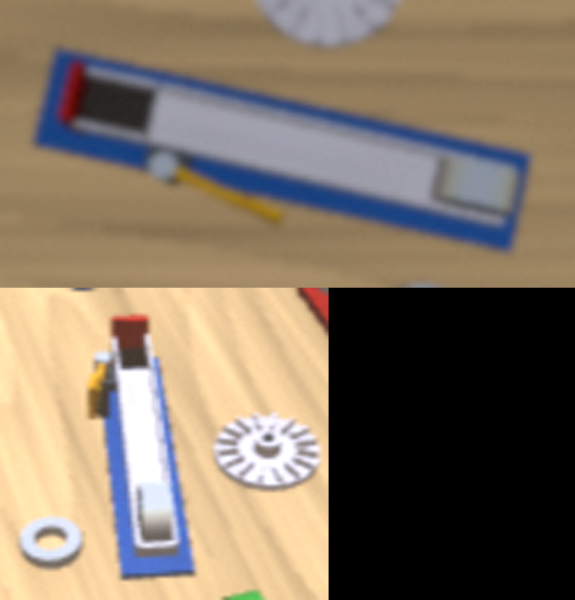

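```bash
cat >> h.py <<'E'
A=np.deg2rad(77.45); C=np.array([.5830,.0258,0.]); G=np.array([[np.cos(A),-np.sin(A),0],[np.sin(A),np.cos(A),0],[0,0,1]])
def g2w(p): return C+np.atleast_2d(p)/1000@G.T
def w2g(P): return (np.atleast_2d(P)-C)@G*1000
E
python3 - <<'E'
from h import *
for n in('top0','side0'):
    s=load(n); f=s['frame']; hsv=cv2.cvtColor(f,cv2.COLOR_BGR2HSV)
    q=proj(s,g2w([[0,0,40]]))[0].astype(int); roi=np.zeros(f.shape[:2],np.uint8); roi[q[1]-60:q[1]+50,q[0]-75:q[0]+75]=1
    if n=='side0': roi[:,275:]=0
    y=cv2.inRange(hsv,(18,140,60),(32,255,255))*roi
    P=deep(s,np.argwhere(y)[:,::-1]) ; g=w2g(P); g=g[(g[:,2]>60)&(g[:,2]<120)]
    print(n,'yellow',len(g)); print(g[np.argsort(g[:,0])].round(0)[::max(1,len(g)//14)].tolist())
    r=(cv2.inRange(hsv,(0,140,60),(6,255,255))|cv2.inRange(hsv,(172,140,60),(180,255,255)))*roi
    g=w2g(deep(s,np.argwhere(r)[:,::-1])); g=g[abs(g[:,2]-83)<5]; print('red top',g.min(0).round(1) if len(g) else 0,g.max(0).round(1) if len(g) else 0)
    # bearing top by depth
    yy,xx=np.mgrid[0:384,0:512]; k=roi.astype(bool); uv=np.c_[xx[k],yy[k]]; g=w2g(deep(s,uv))
    b=g[(abs(g[:,0]+132)<45)&(abs(g[:,1])<30)&(g[:,2]>65)]; print('bearing',len(b),b.min(0).round(1),b.max(0).round(1),b.mean(0).round(1))
    o=cv2.resize(f,None,fx=5,fy=5,interpolation=cv2.INTER_CUBIC)
    def dr(pts,col,cl=True): cv2.polylines(o,[np.int32((proj(s,g2w(pts))+.5)*5-.5)],cl,col,1)
    dr([[x,yy_,8] for x,yy_ in((-170,-35),(170,-35),(170,35),(-170,35))],(0,255,0))
    dr([[136,-18,83],[136,18,83]],(255,255,0))
    t=np.linspace(0,6.28,40)
    for w in(-14,14): dr(np.c_[-132+28*np.cos(t),0*t+w,51+28*np.sin(t)],(0,255,255))
    for th in(0,.25,.5):
        u=np.pi+th-.43; dr([[70,34,82],[70+84*np.cos(u),34+84*np.sin(u),108 if 0 else 82]],(255,0,255),False)
        dr([[70+60*np.cos(u),34+60*np.sin(u),108],[70+84*np.cos(u),34+84*np.sin(u),108]],(0,0,255),False)
    q=q*5; o=o[q[1]-200:q[1]+200,q[0]-330:q[0]+330] if n=='top0' else o[q[1]-280:q[1]+280,q[0]-150:q[0]+150]
    cv2.imwrite(f'pics/ov_{n}.png',cv2.convertScaleAbs(o,alpha=1.3))
a=cv2.imread('pics/ov_top0.png');b=cv2.imread('pics/ov_side0.png'); o=np.zeros((560,960,3),np.uint8);o[:400,:660]=a;o[:,660:]=b; cv2.imwrite('pics/ov.png',cv2.resize(o,(800,467)))
E
```

```text
top0 yellow 70
[[-11.0, 49.0, 97.0], [-7.0, 51.0, 107.0], [-2.0, 52.0, 107.0], [3.0, 45.0, 106.0], [7.0, 50.0, 91.0], [11.0, 44.0, 106.0], [17.0, 48.0, 71.0], [22.0, 45.0, 83.0], [28.0, 44.0, 85.0], [34.0, 42.0, 81.0], [40.0, 38.0, 84.0], [46.0, 37.0, 81.0], [51.0, 38.0, 84.0], [56.0, 37.0, 86.0]]
red top [137.1 -16.9  79.3] [141.8  17.2  86.7]
bearing 191 [-155.5  -14.9   65.2] [-107.3   13.9   82. ] [-130.6   -0.5   74.1]
side0 yellow 31
[[-15.0, 52.0, 90.0], [-14.0, 52.0, 94.0], [-11.0, 52.0, 95.0], [-10.0, 52.0, 107.0], [-3.0, 51.0, 110.0], [1.0, 48.0, 110.0], [18.0, 44.0, 81.0], [26.0, 43.0, 83.0], [32.0, 40.0, 78.0], [34.0, 43.0, 80.0], [37.0, 39.0, 78.0], [44.0, 39.0, 82.0], [45.0, 42.0, 85.0], [55.0, 38.0, 86.0], [58.0, 34.0, 71.0], [63.0, 34.0, 76.0]]
red top [131.8 -17.5  78.2] [140.5  14.8  86.3]
bearing 112 [-162.9  -13.    65. ] [-111.8   15.6   83.8] [-142.6    1.7   75. ]
```

View pics/ov.png

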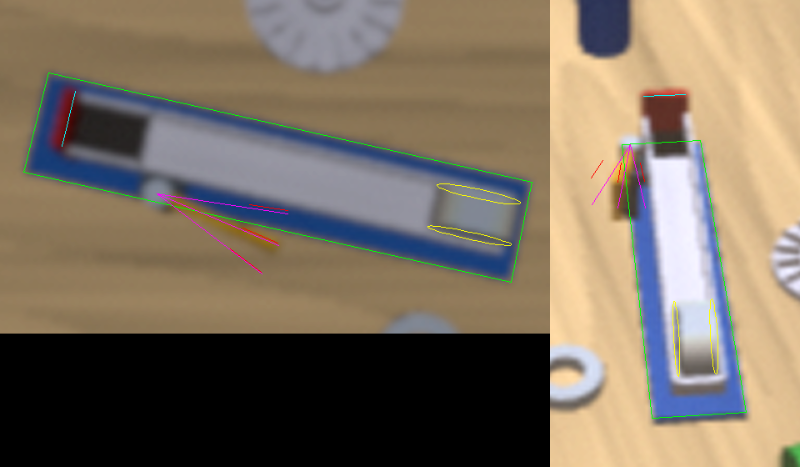

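The overlay fits in both views: the gutter pose is good to about 2 mm, and the keeper is at about 0.23 rad. Next I'll move behind the bearing.

```bash
cat >> h.py <<'E'
from scipy.spatial.transform import Rotation as Ro
zy=A-np.pi/2; Z=np.array([np.cos(zy),np.sin(zy),0]); Y=np.array([0,0,-1.]); RT=np.c_[np.cross(Y,Z),Y,Z]
def go(*ps):
    st=env.sense(); R=np.array(st['tcp_rot']); p=np.array(st['tool_pos'])
    print('t',st['time_s'],'tcp gutter',w2g(p)[0].round(1),'F(g)',(np.array(st['force'])@G).round(1),'gap',round(st['finger_gap'],3))
    print('rot',Ro.from_matrix(R.T@RT).as_rotvec().round(3).tolist())
    for q in ps: print(q,(R.T@(g2w(q)[0]-p)*1000).round(1).tolist())
E
python3 -c "
from h import *
go((-190,0,200),(-190,0,120))"
```

```text
t 0.1 tcp gutter [-736.8  227.8  230.1] F(g) [ 1.  -0.1 -0.1] gap 0.085
rot [0.002, -1.05, -0.001]
(-190, 0, 200) [-469.6, 31.0, -360.9]
(-190, 0, 120) [-469.6, 111.0, -360.7]
```

Call:
move_arm --deltas '[{"fingers": 0,"delta_pos": [-45,3,-35],"rot": [0,-0.15,0]},{"fingers": 0,"delta_pos": [-90,6,-70],"rot": [0,-0.3,0]},{"fingers": 0,"delta_pos": [-135,9,-105],"rot": [0,-0.45,0]},{"fingers": 0,"delta_pos": [-180,12,-140],"rot": [0,-0.6,0]},{"fingers": 0,"delta_pos": [-225,15,-175],"rot": [0,-0.75,0]}]' --grip_force 40

```text
time_s: 0.72
tool_pos: [0.364, -0.408, 0.2149]
tcp_rot: [[-0.492, -0.001, 0.871], [-0.871, 0.003, -0.492], [-0.002, -1.0, -0.002]]
force: [0.2, -0.3, -0.3]
finger_gap: -0.0001
```

```bash
python3 -c "
from h import *
go((-190,0,120))"
```

```text
t 0.725 tcp gutter [-471.   119.5  214.9] F(g) [-0.2 -0.2 -0.3] gap -0.0
rot [0.002, -0.295, -0.002]
(-190, 0, 120) [-303.4, 95.5, 32.7]
```

Call:
move_arm --deltas '[{"fingers": 0,"delta_pos": [-60,10,6],"rot": [0,-0.08,0]},{"fingers": 0,"delta_pos": [-120,20,13],"rot": [0,-0.16,0]},{"fingers": 0,"delta_pos": [-180,40,20],"rot": [0,-0.24,0]},{"fingers": 0,"delta_pos": [-240,60,26],"rot": [0,-0.295,0]},{"fingers": 0,"delta_pos": [-295,80,32],"rot": [0,-0.295,0]}]'

```text
time_s: 1.35
tool_pos: [0.5377, -0.1648, 0.1348]
tcp_rot: [[-0.217, -0.0, 0.976], [-0.976, 0.003, -0.217], [-0.003, -1.0, -0.001]]
force: [-0.0, -0.6, 0.7]
finger_gap: 0.0
```

```bash
python3 -c "
from h import *
go((-190,0,60),(-190,0,42),(-174,0,42))"
```

```text
t 1.35 tcp gutter [-195.9    2.8  134.8] F(g) [-0.6 -0.1  0.7] gap 0.0
rot [0.001, 0.0, -0.003]
(-190, 0, 60) [-5.7, 74.8, 2.8]
(-190, 0, 42) [-5.7, 92.8, 2.8]
(-174, 0, 42) [-21.7, 92.9, 2.8]
```

Call:
move_arm --deltas '[{"fingers": 0,"delta_pos": [-6,25,3],"rot": [0,0,0]},{"fingers": 0,"delta_pos": [-6,50,3],"rot": [0,0,0]},{"fingers": 0,"delta_pos": [-6,75,3],"rot": [0,0,0]},{"fingers": 0,"delta_pos": [-6,93,3],"rot": [0,0,0]},{"fingers": 0,"delta_pos": [-6,93,3],"rot": [0,0,0]}]'

```text
time_s: 1.98
tool_pos: [0.5405, -0.1587, 0.0399]
tcp_rot: [[-0.217, -0.004, 0.976], [-0.976, 0.004, -0.217], [-0.003, -1.0, -0.005]]
force: [0.5, 0.5, 0.4]
finger_gap: -0.0
```

Run:
```python
from h import *
go((-170,0,42))
s=snap('side','side1'); cv2.imwrite('pics/v1.png',cv2.resize(s['frame'][110:260,150:320],None,fx=4,fy=4,interpolation=cv2.INTER_CUBIC)[:600])
```

```text
t 1.975 tcp gutter [-189.4    1.4   39.9] F(g) [ 0.6 -0.4  0.4] gap -0.0
rot [0.005, 0.0, -0.003]
(-170, 0, 42) [-19.4, -2.0, 1.4]
```

View pics/v1.png

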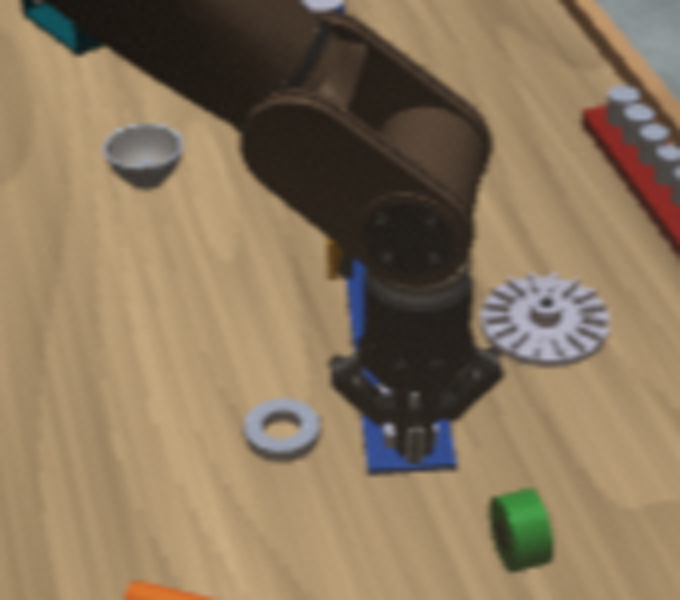

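The gripper stands in line with the gutter behind the bearing and clear of the ring. I'll start pushing.

Call:
move_arm --deltas '[{"fingers": 0,"delta_pos": [-10,-1,1],"rot": [0.005,0,0]},{"fingers": 0,"delta_pos": [-20,-2,1.4],"rot": [0.005,0,0]},{"fingers": 0,"delta_pos": [-30,-3,1.4],"rot": [0.005,0,0]},{"fingers": 0,"delta_pos": [-40,-4,1.4],"rot": [0.005,0,0]},{"fingers": 0,"delta_pos": [-50,-5.5,1.4],"rot": [0.005,0,0]}]'

```text
time_s: 2.65
tool_pos: [0.554, -0.11, 0.0472]
tcp_rot: [[-0.217, 0.004, 0.976], [-0.976, 0.002, -0.217], [-0.003, -1.0, 0.003]]
force: [-0.7, -0.5, 0.8]
finger_gap: 0.0001
```

Run:
```python
from h import *
go((-90,0,51))
for n in('side','top'): snap(n,n+'2')
a=cv2.imread('pics/side2.png')[150:230,205:285]; b=cv2.imread('pics/top2.png')[165:225,175:305]
o=np.zeros((400,800,3),np.uint8); o[:,:400]=cv2.resize(a,(400,400)); o[:185,400:]=cv2.resize(b,(400,185)); cv2.imwrite('pics/v2.png',o)
```

```text
t 2.65 tcp gutter [-138.9   -1.2   47.2] F(g) [-0.7  0.6  0.8] gap 0.0
rot [-0.003, 0.0, -0.003]
(-90, 0, 51) [-48.9, -3.7, -1.2]
```

View pics/v2.png

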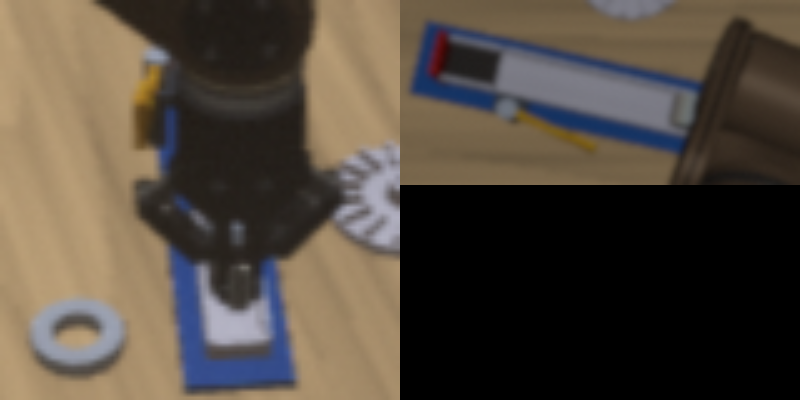

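The bearing has left the lip and is ahead of the fingers (top crop ~680,110). I'll continue.

Call:
move_arm --deltas '[{"fingers": 0,"delta_pos": [-11,-0.5,-0.5],"rot": [0,0,-0.003]},{"fingers": 0,"delta_pos": [-22,-1.5,-1],"rot": [0,0,-0.003]},{"fingers": 0,"delta_pos": [-33,-3,-1.2],"rot": [0,0,-0.003]},{"fingers": 0,"delta_pos": [-44,-4.5,-1.2],"rot": [0,0,-0.003]},{"fingers": 0,"delta_pos": [-55,-6,-1.2],"rot": [0,0,-0.003]}]'

```text
time_s: 3.38
tool_pos: [0.5649, -0.0548, 0.0534]
tcp_rot: [[-0.216, 0.003, 0.976], [-0.976, -0.0, -0.216], [-0.0, -1.0, 0.003]]
force: [-0.6, -0.6, 0.6]
finger_gap: -0.0002
```

```bash
python3 -c "
from h import *
go((-30,0,58.5))"
```

```text
t 3.375 tcp gutter [-82.6   0.2  53.4] F(g) [-0.7  0.5  0.6] gap -0.0
rot [-0.003, 0.001, -0.0]
(-30, 0, 58.5) [-52.6, -5.1, 0.3]
```

Call:
move_arm --deltas '[{"fingers": 0,"delta_pos": [-11,-0.7,0],"rot": [0,0,0]},{"fingers": 0,"delta_pos": [-22,-2,0],"rot": [0,0,0]},{"fingers": 0,"delta_pos": [-33,-3.5,0],"rot": [0,0,0]},{"fingers": 0,"delta_pos": [-44,-5,0],"rot": [0,0,0]},{"fingers": 0,"delta_pos": [-55,-6.5,0],"rot": [0,0,0]}]'

```text
time_s: 4.0
tool_pos: [0.5769, -0.0004, 0.06]
tcp_rot: [[-0.216, 0.003, 0.976], [-0.976, -0.0, -0.216], [-0.0, -1.0, 0.003]]
force: [0.1, -0.8, 0.5]
finger_gap: -0.0006
```

Run:
```python
from h import *
go((30,0,66))
s=snap('top','top3'); t=snap('side','side3')
a=t['frame'][130:230,205:285]; b=s['frame'][165:225,175:305]
o=np.zeros((500,800,3),np.uint8); o[:,:400]=cv2.resize(a,(400,500)); o[:185,400:]=cv2.resize(b,(400,185)); cv2.imwrite('pics/v3.png',o)
```

```text
t 4.0 tcp gutter [-26.9   0.3  60. ] F(g) [-0.8 -0.3  0.5] gap -0.001
rot [-0.003, 0.001, -0.0]
(30, 0, 66) [-56.9, -6.0, 0.4]
```

View pics/v3.png

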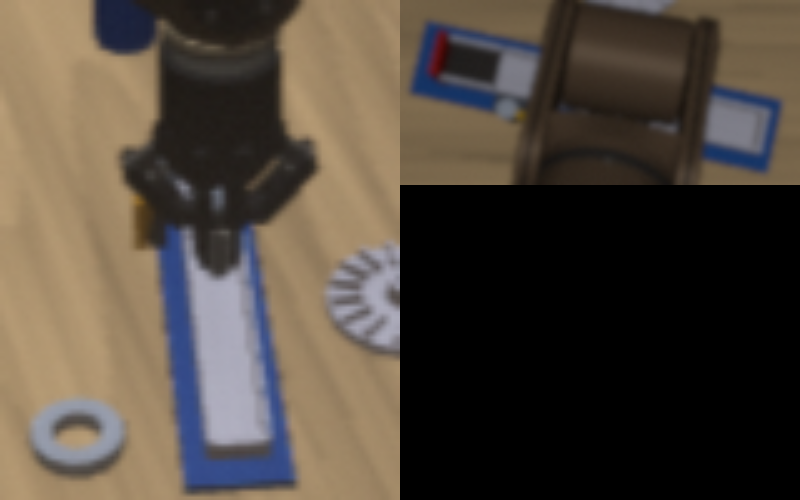

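The channel behind the fingers is empty, so the bearing is ahead of them. The keeper tab (~145,220) sits clear below the knuckles. I'll continue.

Call:
move_arm --deltas '[{"fingers": 0,"delta_pos": [-11,-0.7,0],"rot": [0,0,0]},{"fingers": 0,"delta_pos": [-22,-2,0],"rot": [0,0,0]},{"fingers": 0,"delta_pos": [-33,-3.5,0],"rot": [0,0,0]},{"fingers": 0,"delta_pos": [-44,-5,0],"rot": [0,0,0]},{"fingers": 0,"delta_pos": [-55,-6.5,0],"rot": [0,0,0]}]'

```text
time_s: 4.72
tool_pos: [0.589, 0.0547, 0.0668]
tcp_rot: [[-0.215, 0.003, 0.977], [-0.977, 0.0, -0.215], [-0.001, -1.0, 0.003]]
force: [-0.2, -1.1, 0.8]
finger_gap: 0.0001
```

Run:
```python
from h import *
go((66,0,71))
```

```text
t 4.725 tcp gutter [29.5  0.5 66.8] F(g) [-1.1 -0.   0.8] gap 0.0
rot [-0.003, 0.002, -0.001]
(66, 0, 71) [-36.5, -4.2, 0.6]
```

Call:
move_arm --deltas '[{"fingers": 0,"delta_pos": [-8,-1.5,0.5],"rot": [0,0,0]},{"fingers": 0,"delta_pos": [-16,-3,0.5],"rot": [0,0,0]},{"fingers": 0,"delta_pos": [-24,-4,0.5],"rot": [0,0,0]},{"fingers": 0,"delta_pos": [-31,-4.5,0.5],"rot": [0,0,0]},{"fingers": 0,"delta_pos": [-36,-4.5,0.5],"rot": [0,0,0]}]'

```text
time_s: 5.35
tool_pos: [0.5972, 0.0903, 0.0712]
tcp_rot: [[-0.215, 0.003, 0.977], [-0.977, 0.001, -0.215], [-0.001, -1.0, 0.003]]
force: [0.0, 0.6, -0.5]
finger_gap: 0.0001
```

Run:
```python
from h import *
go((30,0,150))
```

```text
t 5.35 tcp gutter [66.1  0.2 71.2] F(g) [ 0.6  0.1 -0.5] gap 0.0
rot [-0.003, 0.002, -0.001]
(30, 0, 150) [36.0, -78.8, 0.3]
```

Call:
move_arm --deltas '[{"fingers": 0,"delta_pos": [10,-20,0],"rot": [0,0,0]},{"fingers": 0,"delta_pos": [20,-65,0],"rot": [0,0,0]},{"fingers": 0,"delta_pos": [50,-95,-25],"rot": [0,0,0]},{"fingers": 0,"delta_pos": [100,-95,-50],"rot": [0,0,0]},{"fingers": 0,"delta_pos": [150,-95,-85],"rot": [0,0,0]}]'

```text
time_s: 5.98
tool_pos: [0.4815, -0.0399, 0.1682]
tcp_rot: [[-0.214, 0.007, 0.977], [-0.977, -0.001, -0.214], [-0.0, -1.0, 0.007]]
force: [0.2, -0.5, -0.3]
finger_gap: -0.0001
```

Run:
```python
from h import *
u=np.pi+.23-.43
go((-5,85,170),(-5,85,86))
s=snap('top','top4'); t=snap('side','side4')
a=t['frame'][130:230,205:285]; b=s['frame'][165:225,175:305]
o=np.zeros((500,1000,3),np.uint8); o[:,:400]=cv2.resize(a,(400,500)); o[:277,400:]=cv2.resize(b,(600,277)); cv2.imwrite('pics/v4.png',cv2.resize(o,(800,400)))
for S in(s,t):
    yy,xx=np.mgrid[110:240,150:330]; g=w2g(deep(S,np.c_[xx.ravel(),yy.ravel()]))
    b=g[(abs(g[:,0]-105)<38)&(abs(g[:,1])<16)&(g[:,2]>88)&(g[:,2]<115)]; print(len(b), b.min(0).round(1),b.max(0).round(1),b.mean(0).round(1)) if len(b) else print('none')
```

```text
t 5.975 tcp gutter [-86.2  84.8 168.2] F(g) [-0.4 -0.3 -0.3] gap -0.0
rot [-0.007, 0.003, -0.0]
(-5, 85, 170) [-81.2, -1.7, 0.1]
(-5, 85, 86) [-81.2, 82.3, -0.5]
210 [ 83.1 -15.2  88.1] [139.2  14.1 108. ] [108.2  -0.4  98.2]
83 [ 76.9 -13.   88.8] [122.2  15.8 106.8] [95.2  1.8 98.8]
```

View pics/v4.png

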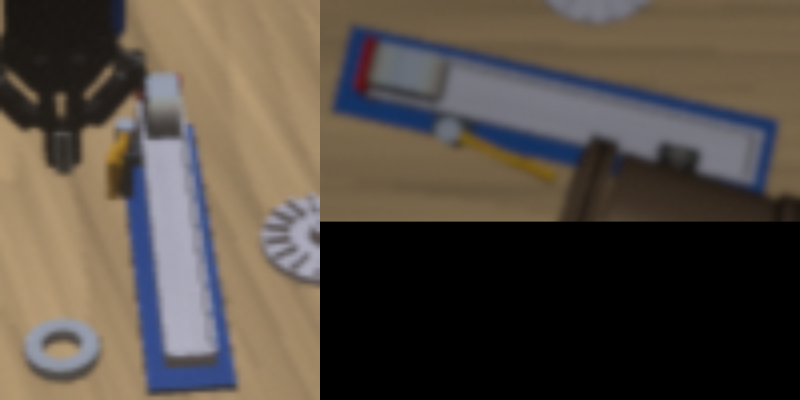

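Seated: bearing top centre is at gutter (108, 0) with z about 104, touching the red stop, and the keeper hasn't moved. Next is the keeper path.

```bash
cat > kp.py <<'E'
from h import *
def c(th):
    a=np.pi+th-.43; u=np.array([np.cos(a),np.sin(a)]); n=np.array([-u[1],u[0]])
    if th<.43: r=80; k=np.array([-11,-14.5])
    else: r=np.interp(th,[.43,.8],[60,70]); k=np.array([11,-14.5])
    return (*(np.array([70,34])+r*u-3.5*n-k).round(1),86)
E
python3 - <<'E'
from kp import *
go((-5,90,130),(-5,90,86),*[c(t) for t in(.2,.35,.5,.65,.8,1,1.2,1.4,1.6,1.8,1.9,2,2.05)])
E
```

```text
t 6.075 tcp gutter [-87.8  88.  166.1] F(g) [0.3 0.3 1.2] gap 0.0
rot [-0.002, -0.002, 0.0]
(-5, 90, 130) [-82.8, 36.1, -2.2]
(-5, 90, 86) [-82.8, 80.1, -2.3]
(np.float64(3.9), np.float64(70.1), 86) [-91.8, 80.1, 17.6]
(np.float64(1.5), np.float64(58.4), 86) [-89.4, 80.1, 29.3]
(np.float64(-3.0), np.float64(47.7), 86) [-84.9, 80.1, 40.0]
(np.float64(-6.1), np.float64(37.5), 86) [-81.8, 80.1, 50.2]
(np.float64(-7.5), np.float64(26.5), 86) [-80.5, 80.2, 61.2]
(np.float64(-1.8), np.float64(13.7), 86) [-86.2, 80.2, 74.0]
(np.float64(6.3), np.float64(2.3), 86) [-94.3, 80.2, 85.4]
(np.float64(16.5), np.float64(-7.3), 86) [-104.5, 80.2, 95.0]
(np.float64(28.5), np.float64(-14.6), 86) [-116.6, 80.2, 102.3]
(np.float64(41.6), np.float64(-19.4), 86) [-129.7, 80.2, 107.0]
(np.float64(48.5), np.float64(-20.8), 86) [-136.6, 80.2, 108.4]
(np.float64(55.4), np.float64(-21.5), 86) [-143.5, 80.2, 109.1]
(np.float64(58.9), np.float64(-21.6), 86) [-147.0, 80.2, 109.2]
```

Call:
move_arm --deltas '[{"fingers": 0,"delta_pos": [-40,0,-3],"rot": [-0.007,0,0]},{"fingers": 0,"delta_pos": [-81,20,-6],"rot": [-0.007,0,0]},{"fingers": 0,"delta_pos": [-81,50,-6],"rot": [-0.007,0,0]},{"fingers": 0,"delta_pos": [-81,80,-6],"rot": [-0.007,0,0]},{"fingers": 0,"delta_pos": [-81,82,-6],"rot": [-0.007,0,0]}]'

```text
time_s: 6.7
tool_pos: [0.4889, 0.0398, 0.0829]
tcp_rot: [[-0.219, -0.009, 0.976], [-0.976, 0.002, -0.219], [0.0, -1.0, -0.009]]
force: [-0.7, 0.3, 0.8]
finger_gap: -0.0003
```

Run:
```python
from kp import *
go(*[c(t) for t in(.2,.3,.4,.5,.65,.8,1,1.2,1.4,1.6,1.8,1.9,2,2.05)])
```

```text
t 6.7 tcp gutter [-6.8 94.9 82.9] F(g) [0.2 0.7 0.8] gap -0.0
rot [0.009, -0.002, 0.0]
(np.float64(3.9), np.float64(70.1), 86) [-10.8, -3.4, 24.8]
(np.float64(2.1), np.float64(62.3), 86) [-9.0, -3.4, 32.6]
(np.float64(1.1), np.float64(54.4), 86) [-8.0, -3.5, 40.5]
(np.float64(-3.0), np.float64(47.7), 86) [-3.9, -3.6, 47.2]
(np.float64(-6.1), np.float64(37.5), 86) [-0.8, -3.7, 57.4]
(np.float64(-7.5), np.float64(26.5), 86) [0.5, -3.8, 68.4]
(np.float64(-1.8), np.float64(13.7), 86) [-5.2, -3.9, 81.2]
(np.float64(6.3), np.float64(2.3), 86) [-13.3, -4.0, 92.6]
(np.float64(16.5), np.float64(-7.3), 86) [-23.5, -4.1, 102.1]
(np.float64(28.5), np.float64(-14.6), 86) [-35.6, -4.2, 109.4]
(np.float64(41.6), np.float64(-19.4), 86) [-48.7, -4.2, 114.2]
(np.float64(48.5), np.float64(-20.8), 86) [-55.6, -4.2, 115.6]
(np.float64(55.4), np.float64(-21.5), 86) [-62.5, -4.2, 116.3]
(np.float64(58.9), np.float64(-21.6), 86) [-66.0, -4.2, 116.3]
```

Call:
move_arm --deltas '[{"fingers": 0,"delta_pos": [-6,-4,12],"rot": [0.005,0,0]},{"fingers": 0,"delta_pos": [-9,-4,25],"rot": [0.005,0,0]},{"fingers": 0,"delta_pos": [-8,-4,36],"rot": [0.005,0,0]},{"fingers": 0,"delta_pos": [-4,-4,47],"rot": [0.005,0,0]},{"fingers": 0,"delta_pos": [-1,-4,57],"rot": [0.005,0,0]}]'

```text
time_s: 7.32
tool_pos: [0.5453, 0.0277, 0.0863]
tcp_rot: [[-0.22, -0.005, 0.976], [-0.976, 0.001, -0.22], [0.0, -1.0, -0.005]]
force: [-0.8, 0.0, 0.6]
finger_gap: 0.0
```

Run:
```python
from kp import *
go(*[c(t) for t in(.8,1,1.2,1.4,1.6)])
t=snap('side','side5'); s=snap('top','top5')
for S in (t,s):
    hsv=cv2.cvtColor(S['frame'],cv2.COLOR_BGR2HSV); y=cv2.inRange(hsv,(18,140,60),(32,255,255)); y[:130]=0;y[240:]=0;y[:,:150]=0;y[:,300:]=0
    g=w2g(deep(S,np.argwhere(y)[:,::-1])); g=g[(g[:,2]>65)&(g[:,2]<115)]; print(len(g),g[np.argsort(g[:,0])].round(0)[::max(1,len(g)//8)].tolist())
```

```text
t 7.325 tcp gutter [-6.3 37.2 86.3] F(g) [-0.1  0.8  0.6] gap 0.0
rot [0.005, -0.002, 0.0]
(np.float64(-7.5), np.float64(26.5), 86) [1.2, 0.2, 10.7]
(np.float64(-1.8), np.float64(13.7), 86) [-4.6, 0.1, 23.5]
(np.float64(6.3), np.float64(2.3), 86) [-12.7, 0.1, 34.9]
(np.float64(16.5), np.float64(-7.3), 86) [-22.9, 0.0, 44.5]
(np.float64(28.5), np.float64(-14.6), 86) [-34.9, 0.0, 51.7]
7 [[-17.0, 20.0, 110.0], [-10.0, 23.0, 109.0], [-9.0, 19.0, 109.0], [-7.0, 19.0, 111.0], [-4.0, 22.0, 109.0], [-2.0, 22.0, 111.0], [5.0, 21.0, 110.0]]
0 []
```

The keeper is following: its tab is seen at gutter (-5, 20).

Call:
move_arm --deltas '[{"fingers": 0,"delta_pos": [1,0,10],"rot": [0,0,0]},{"fingers": 0,"delta_pos": [-4,0,23],"rot": [0,0,0]},{"fingers": 0,"delta_pos": [-12,0,35],"rot": [0,0,0]},{"fingers": 0,"delta_pos": [-23,0,44],"rot": [0,0,0]},{"fingers": 0,"delta_pos": [-35,0,52],"rot": [0,0,0]}]'

```text
time_s: 8.05
tool_pos: [0.6053, 0.0507, 0.0863]
tcp_rot: [[-0.22, -0.003, 0.975], [-0.975, -0.0, -0.22], [0.001, -1.0, -0.003]]
force: [-0.4, -0.9, 1.0]
finger_gap: -0.0001
```

Run:
```python
from kp import *
go(*[c(t) for t in(1.6,1.7,1.8,1.9,2,2.05)])
```

```text
t 8.05 tcp gutter [ 29.1 -16.4  86.3] F(g) [-1.   0.2  1. ] gap -0.0
rot [0.003, -0.003, 0.001]
(np.float64(28.5), np.float64(-14.6), 86) [0.6, 0.4, -1.8]
(np.float64(34.9), np.float64(-17.3), 86) [-5.8, 0.3, 0.9]
(np.float64(41.6), np.float64(-19.4), 86) [-12.5, 0.3, 3.0]
(np.float64(48.5), np.float64(-20.8), 86) [-19.4, 0.3, 4.4]
(np.float64(55.4), np.float64(-21.5), 86) [-26.3, 0.3, 5.0]
(np.float64(58.9), np.float64(-21.6), 86) [-29.8, 0.3, 5.1]
```

Call:
move_arm --deltas '[{"fingers": 0,"delta_pos": [-6,0,2],"rot": [0,0,0]},{"fingers": 0,"delta_pos": [-12.5,0,3],"rot": [0,0,0]},{"fingers": 0,"delta_pos": [-19,0,4],"rot": [0,0,0]},{"fingers": 0,"delta_pos": [-25,0,5],"rot": [0,0,0]},{"fingers": 0,"delta_pos": [-28,0,5],"rot": [0,0,0]}]'

```text
time_s: 8.68
tool_pos: [0.616, 0.0758, 0.0863]
tcp_rot: [[-0.219, -0.004, 0.976], [-0.976, -0.004, -0.219], [0.004, -1.0, -0.003]]
force: [-2.9, -8.8, 2.1]
finger_gap: -0.0004
```

Run:
```python
from kp import *
go((20,-20,86),(20,-20,180))
```

```text
t 8.675 tcp gutter [ 56.  -21.3  86.3] F(g) [-9.2  0.9  2.1] gap -0.0
rot [0.003, -0.001, 0.004]
(20, -20, 86) [36.0, 0.5, -1.3]
(20, -20, 180) [36.4, -93.5, -1.6]
```

A 9 N reaction means the keeper is at its end stop. I'll back off and get clear.

Call:
move_arm --deltas '[{"fingers": 0,"delta_pos": [15,0,0],"rot": [0,0,0]},{"fingers": 0,"delta_pos": [30,-20,0],"rot": [0,0,0]},{"fingers": 0,"delta_pos": [50,-65,-20],"rot": [0,0,0]},{"fingers": 0,"delta_pos": [90,-95,-60],"rot": [0,0,0]},{"fingers": 0,"delta_pos": [140,-95,-95],"rot": [0,0,0]}]'

```text
time_s: 9.3
tool_pos: [0.4941, -0.0413, 0.1873]
tcp_rot: [[-0.218, 0.005, 0.976], [-0.976, -0.006, -0.218], [0.005, -1.0, 0.006]]
force: [-0.2, -0.6, -0.1]
finger_gap: 0.0003
```

Run:
```python
from kp import *
go((0,0,180))
t=snap('side','side6'); s=snap('top','top6')
for S in (t,s):
    yy,xx=np.mgrid[110:240,150:330]; g=w2g(deep(S,np.c_[xx.ravel(),yy.ravel()]))
    b=g[(abs(g[:,0]-105)<38)&(abs(g[:,1])<16)&(g[:,2]>88)&(g[:,2]<115)]; print('bearing',len(b), b.mean(0).round(1),b[:,2].max())
    hsv=cv2.cvtColor(S['frame'],cv2.COLOR_BGR2HSV); y=cv2.inRange(hsv,(18,120,50),(32,255,255)); y[:130]=0;y[240:]=0;y[:,:150]=0;y[:,300:]=0
    g=w2g(deep(S,np.argwhere(y)[:,::-1])); g=g[(g[:,2]>65)&(g[:,2]<115)]; print(len(g),g[np.argsort(g[:,1])].round(0)[::max(1,len(g)//10)].tolist())
a=t['frame'][130:230,205:285]; b=s['frame'][165:225,175:305]
o=np.zeros((500,1000,3),np.uint8); o[:,:400]=cv2.resize(a,(400,500)); o[:277,400:]=cv2.resize(b,(600,277)); cv2.imwrite('pics/v6.png',cv2.resize(o,(800,400)))
```

```text
t 9.3 tcp gutter [-84.8  72.2 187.3] F(g) [-0.6  0.1 -0.1] gap 0.0
rot [-0.006, -0.0, 0.005]
(0, 0, 180) [-84.8, 7.3, 72.2]
bearing 85 [95.5  1.8 98.5] 107.28254499790357
59 [[65.0, -48.0, 94.0], [70.0, -45.0, 108.0], [69.0, -35.0, 105.0], [67.0, -31.0, 106.0], [70.0, -25.0, 80.0], [63.0, -21.0, 80.0], [66.0, -14.0, 83.0], [70.0, -8.0, 81.0], [67.0, -1.0, 79.0], [68.0, 6.0, 83.0], [65.0, 13.0, 85.0], [72.0, 20.0, 81.0]]
bearing 208 [107.5  -0.5  97.9] 105.70393324094485
72 [[70.0, -50.0, 107.0], [68.0, -46.0, 82.0], [68.0, -41.0, 111.0], [68.0, -36.0, 91.0], [68.0, -33.0, 79.0], [73.0, -28.0, 106.0], [71.0, -23.0, 82.0], [69.0, -13.0, 78.0], [68.0, -2.0, 83.0], [69.0, 9.0, 78.0], [69.0, 20.0, 78.0]]
```

View pics/v6.png

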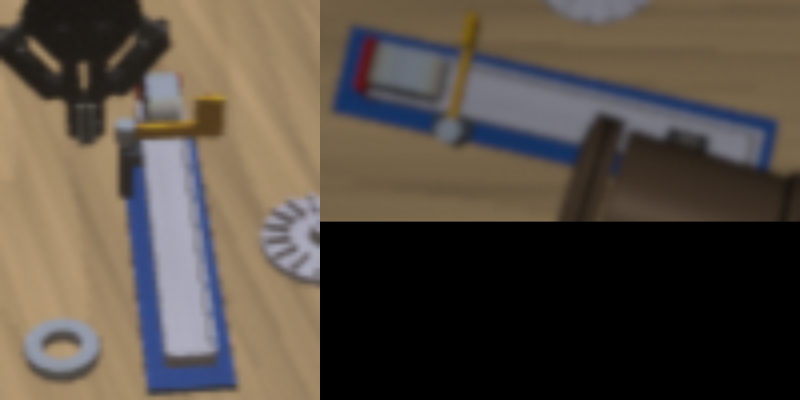

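The bar lies square across the gutter (x about 69 along its whole length, so about 2.0 rad). The bearing is seated against the red stop, and the robot is clear.

```bash
python3 -c "
from rig import env
print(env.sign_off())"
```

```text
the job is handed in; nothing more can be done
None
```

The job is done and handed in at about 9.4 s of robot time; sign-off gives no verdict. With the fingers shut, I pushed the bearing up the gutter and over the ridge into the seat. I then pushed the keeper by its tab round to its end stop, where it reacted with about 9 N, and moved the arm clear.

- **Bearing:** The top view put it at gutter (107.5, -0.5) mm, against the seat point at (108, 0). The side view's mean x read lower (95.5 mm) because that camera sees mostly the bearing's downhill face. It gave much the same reading (95.2 mm) when I checked just after seating.
- **Keeper:** The bar lies at gutter x of about 69 mm along its whole length, so it is square across at roughly 2.0 rad.
- **Robot and bystanders:** The force on the tool was about zero, and it never came near a bystander. I did not measure the bystanders' positions at the end. The ring and impeller look unmoved in the last picture.

No check failed.

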